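Slide the long slide tray over the gap to the reading riser

TASK

Two slide trays stand side by side on the wooden sorting riser. Push the longer one across the gap onto the empty reading riser, keeping it level: do not lift it and do not let it dip into the gap. Leave it lying wholly on the reading riser, roughly square to it, and do not disturb the short tray.

Things in the scene. Friction and masses are not known exactly. Their poses are not given: they have to be found in the camera images.
- long_tray_mid (a point): Centre, half-way up, of the long tray: open aluminium slide tray, five glass slides fixed in it, 100 mm along its x, 170 along its y, 32 high, 0.3-0.45 kg, upright 4 mm walls, floor 5 mm up on two runners (along y, 70 mm apart, round ends) that bridge the gap. It starts on the sorting riser, underside at z = 60 mm, its y within 0.1 rad of the riser's y.
- short_tray_mid (a point): Centre, half-way up, of the short tray: same build, two slides, 100 mm along its x, 95 along its y, 32 high. It stands beside the long tray on the sorting riser, about 30 mm between them; either may be the one nearer the robot. To be left alone.
- sorting_riser: Sorting riser, fixed: flat wooden platform without rim, 280 mm along its x, 230 along its y, top 60 mm above the table; origin at the centre of its underside, on the table. It carries both trays.
- reading_riser: Reading riser, fixed: empty flat grey platform without rim on four posts, 280 mm along its x, 230 along its y, top 60 mm above the table; origin at the centre of its underside. Parallel to and level with the sorting riser, beside it on its +y or -y side; open gap of 52 to 64 mm between them (a low white box lies on the table in it).

How it is judged:
By the outcome, as a careful person would: the job done as asked, in the order asked, and still so for the second after the job is handed in, with the robot touching nothing.
It also fails if it takes over 35 s, if anything falls off the work surface, if the arm or the gripper's body presses on something with over 40 N, if the wrist force passes 120 N, or if a joint passes its speed limit or range.

ROBOT

A 6-joint arm with a two-finger parallel gripper is mounted at the origin on the work surface. World frame = base frame: x ahead of the robot, y to its left, z up, the work surface at z = 0. Lengths are in mm, angles in rad, forces in N, time in s.
With the tool pointing down it reaches from about 250 to 775 mm from the base axis. Payload 4 kg.
Tool frame: the origin (TCP) lies between the finger pads; the fingertips stand 19 mm ahead of it and the grasp point (between the pads) is the TCP; z points along the fingers, x is the direction in which the jaws open and shut, and the axes are right-handed (so a half turn about z gives the same grasp; the last joint's range is limited). The gripper opens to 94 mm and grips with 3 to 60 N. Pads are 16 mm wide; open, the fingers measure 119 mm over their backs; the gripper's body (75 mm by 177 mm) begins 78 mm behind the grasp point.
Start: joints at [-1.369, 0.087, 1.371, -0, 1.684, -0.103], TCP at [165.054, -524.669, 200.906] pointing down, gripper open.
Joint ranges: [-3.1, 3.1], [-0.76, 2.03], [0.27, 2.55], [-1.08, 4.22], [0.17, 2.65], [-2.57, 2.57]. Speed limits (rad/s): [2.79, 2.79, 3.14, 3.14, 3.14, 3.14].

INTERFACE

Orientations are given as a unit quaternion [w, x, y, z].
In Python, from station import sense, read_camera, sign_off, recognise, outline_of gives the robot as it stands. The module is installed in compiled form; this text tells all that it offers.
- The arm moves only by the tool apply_moves, never from a script. Its argument "rows" is a list that holds one entry, the list of rows, each a list of 7 numbers: the opening, from 0 (shut) to 1 (fully open), then the shift along the tool's x, y, z in mm, then the turn, a rotation vector about the tool's x, y, z in degrees. In form: [[[claw, dx, dy, dz, ax, ay, az], ...]]. A call has 1 to 12 rows; each row shifts and turns the pose as measured when the row begins, along the tool's axes as they then stand; what a row does not reach is not made up. A row lasts 1/8 s, in which the tool goes at most 62.5 mm and 10.7 degrees, less where a joint would pass 70% of its speed; a pose out of reach is approached as far as the arm can. A call with a gripper value outside its range is refused whole. The fingers move at their own pace and stop on an object; "newtons" is the grip in N (left out, the last holds). Time passes only in rows, so rows that do not move let the fingers close. It gives the time, the measured TCP pose, the force and the opening at its end, in the units of the state.
- sense(): the state, without advancing time (a new reading comes with each control period).
- read_camera(name): name is "scene" or "side" or "wrist"; returns a dict with "img" (400x640x3 uint8, blue, green, red), "mtx" (3x3 intrinsics, pixels), "k1" (the pictures are not rectified: a ray, as slopes to the right and down, at radius r is drawn at 1 + k1 r^2 times it, then the intrinsics apply), "xyz" and "attitude" of the camera in the world. Camera axes: x right, y down, z forward; pixel columns grow to the right and rows downward; lengths in mm; the calibration is good to about 2 mm. A picture is of the moment at which its call begins. There is no depth.
- sign_off(): hands the job in, once; it reports no verdict.
Trained networks look in the newest picture that a camera, given by its name, has taken for a name from the list of things; names that differ only in an ending like _2 or _b are one class to them, and where a whole thing is asked for, a point or a joint stands for the part that bears it (a point fixed in the world has none). Each returns a list of dicts, best first, with "score" (0 to 1); they miss things now and then, are a little off and sometimes report something else, mostly with a low value. They report only what shows in the picture. A call takes as long as a camera call.
- recognise(camera, name): "extent" ([centre column, centre row, width, height] in pixels, round what is visible of it).
- outline_of(camera, name): "pixels" (400x640 bool, what is visible of it) and "extent" ([centre column, centre row, width, height] in pixels, round what is visible of it).
The state is a dict: "time_s": time; "qpos": joint angles; "qd": joint speeds; "joint_efforts": joint torques, N m; "tcp_pos": TCP position; "eef_rot": TCP orientation; "wrist_force": force on the tool from outside, world axes, zero at the start; "wrist_torque": the same for the moment, N m; "finger_gap": opening from 0.0 (shut) to 1.0 (fully open).
Only numpy, scipy, OpenCV 4.12 (cv2) and the standard library are available. Lean on these libraries where they do the work, as an engineer would, in place of code of your own. Each camera call takes 0.05 s, during which the arm holds its last target.

## Working session

There is one attempt and no reset: what is moved stays moved. The work goes in short steps, Python scripts to look and compute and a tool call to move; the robot and the scene stay as the last step left them, time stands still between calls to the robot, and variables do not carry over. Pictures are saved under pics/ and viewed, and the job is handed in when it is done.

Besides the shell and the picture viewer there is one more tool, called after "Call:" as name(argument=value, ...), one argument or row to a line, values as JSON. apply_moves: Moves the arm, as the interface text tells. Its arguments: {"type":"object","properties":{"rows":{"type":"array"},"newtons":{"type":"number"}},"required":["rows"]}

```bash
mkdir -p pics; cat > h.py <<'E'
import numpy as np, cv2
from station import *
from scipy.spatial.transform import Rotation as R
def rot(q): return R.from_quat([q[1],q[2],q[3],q[0]]).as_matrix()
def save(name,fn):
    c=read_camera(name); cv2.imwrite('pics/'+fn,c['img']); return c
def ray(c,u,v):
    K=np.array(c['mtx']);xd=(u-K[0,2])/K[0,0];yd=(v-K[1,2])/K[1,1]
    x,y=xd,yd
    for _ in range(30):
        f=1+c['k1']*(x*x+y*y);x,y=xd/f,yd/f
    return rot(c['attitude'])@np.array([x,y,1.])
def onz(c,u,v,z):
    d=ray(c,u,v);o=np.array(c['xyz'],float);return o+d*(z-o[2])/d[2]
def proj(c,P):
    p=(np.atleast_2d(P)-np.array(c['xyz']))@rot(c['attitude'])
    s=p[:,:2]/p[:,2:];f=1+c['k1']*(s**2).sum(1,keepdims=True);s=s*f
    K=np.array(c['mtx']);return np.c_[s[:,0]*K[0,0]+K[0,2],s[:,1]*K[1,1]+K[1,2]]
E
python3 - <<'E'
from h import *
for n in['scene','side','wrist']:
    c=save(n,n+'0.png');print(n,c['xyz'],c['attitude'],c['k1'],c['mtx'])
    for t in['long_tray_mid','short_tray_mid','sorting_riser','reading_riser']:
        print(t,[(round(r['score'],2),np.round(r['extent'])) for r in recognise(n,t)])
print(sense())
E
```

```text
scene [ 778.66467025 -404.49778449  539.92163355] [-0.37415116  0.8891511   0.24580802 -0.09486647] -0.08093507112445127 [[437.10071142   0.         329.54993236]
 [  0.         437.10071142 200.78567432]
 [  0.           0.           1.        ]]
long_tray_mid [(0.79, array([318., 136.,  94.,  76.]))]
short_tray_mid [(0.93, array([389., 148.,  75.,  57.]))]
sorting_riser []
reading_riser [(0.83, array([256., 295., 264., 210.]))]
side [ 194.84127541 -378.01970202  491.73898078] [-0.39238878  0.8486828  -0.32038129  0.15206703] -0.05644561341433815 [[370.77131885   0.         326.62803172]
 [  0.         370.77131885 198.7261269 ]
 [  0.           0.           1.        ]]
long_tray_mid [(0.88, array([245., 179.,  99.,  75.]))]
short_tray_mid [(0.61, array([285., 147.,  66.,  46.]))]
sorting_riser [(0.84, array([269., 199., 183., 112.])), (0.26, array([385., 272., 225., 185.]))]
reading_riser [(0.69, array([386., 271., 224., 184.]))]
wrist [ 228.560165   -505.18123228  383.29535731] [ 0.09337275  0.80086402 -0.58763411 -0.067709  ] -0.028828145252989885 [[305.25459929   0.         320
[... 156 characters left out ...]
riser []
{'time_s': 0.75, 'qpos': array([-1.36907168e+00,  8.71317540e-02,  1.37064303e+00,  5.76641142e-06,
        1.68361240e+00, -1.03067489e-01]), 'qd': array([ 0.00108477,  0.0008533 , -0.00085398,  0.0018262 , -0.00158717,
        0.0017067 ]), 'joint_efforts': array([-8.44017472e-05, -3.39956939e+01, -3.02557039e+01,  7.16850674e-02,
        2.34203978e-02, -1.22091830e-06]), 'tcp_pos': array([ 165.07365083, -524.67907221,  200.97215659]), 'eef_rot': array([ 6.68521744e-05,  8.06255388e-01, -5.91567611e-01,  7.80628663e-05]), 'wrist_force': array([-0.65988565,  0.14943119,  0.31284535]), 'wrist_torque': array([-0.03845459,  0.01948225,  0.00601926]), 'finger_gap': 0.9987615960403187}
```

View pics/scene0.png

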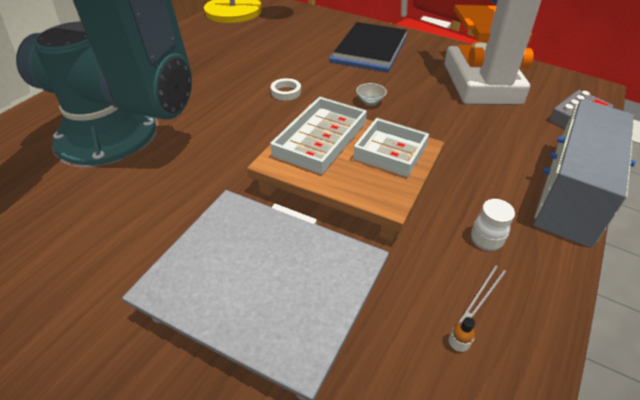

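View pics/side0.png

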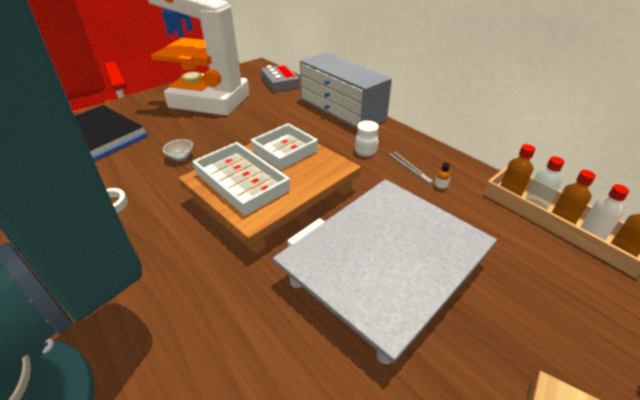

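```bash
python3 - <<'E'
import cv2
a=cv2.imread('pics/scene0.png')[85:235,240:450];cv2.imwrite('pics/z1.png',cv2.resize(a,None,fx=3.8,fy=3.8,interpolation=3))
a=cv2.imread('pics/side0.png')[110:250,175:365];cv2.imwrite('pics/z2.png',cv2.resize(a,None,fx=4,fy=4,interpolation=3))
E
```

```text
(no output)
```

View pics/z1.png

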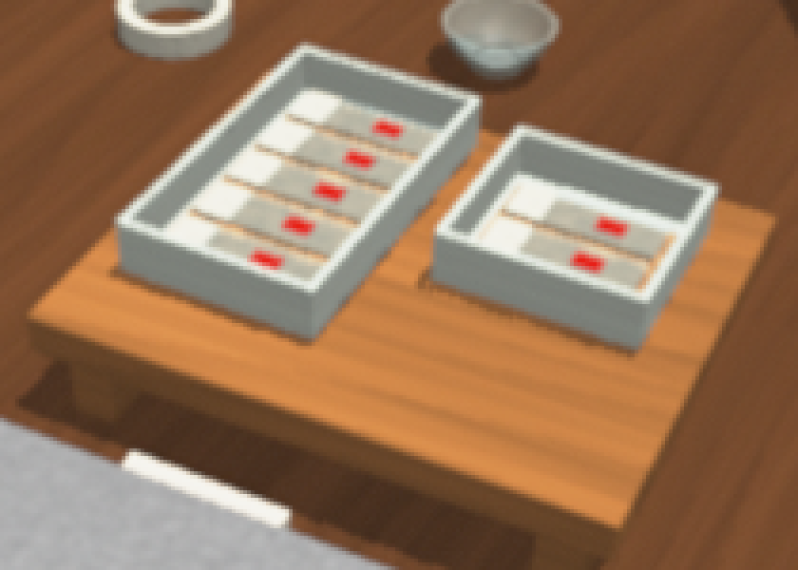

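View pics/z2.png

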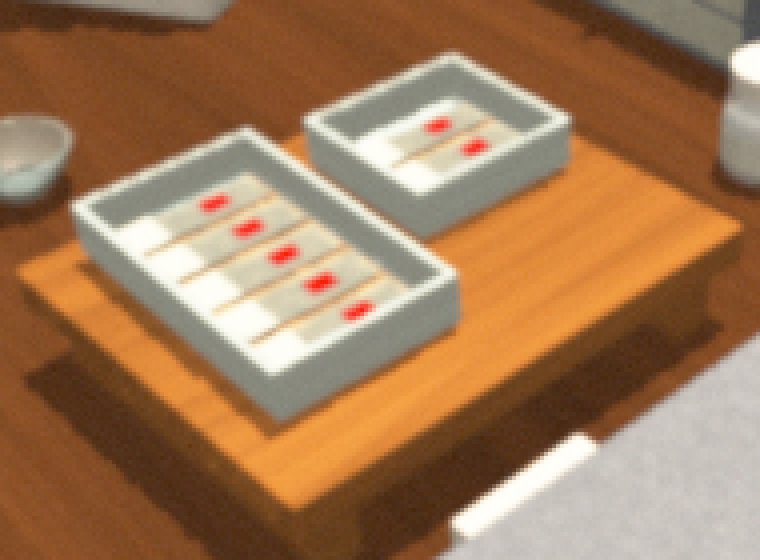

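```bash
cat > fit.py <<'E'
from h import *
from scipy.optimize import least_squares
def fitrect(obs,lx,ly,z,free=False,x0=(300,-300,0)):
    # obs: list of (cam, [(sx,sy,u,v)...])
    def res(p):
        c,s=np.cos(p[2]),np.sin(p[2]);r=[]
        for k,(cam,pts) in enumerate(obs):
            for sx,sy,u,v in pts:
                a,b=sx*lx/2,sy*ly/2
                q=proj(cam,[p[0]+c*a-s*b,p[1]+s*a+c*b,z])[0]
                r+=list(q-[u,v])
        return np.array(r)
    best=least_squares(res,x0);return best.x,res(best.x)
E
python3 - <<'E'
from fit import *
S=read_camera('scene');D=read_camera('side')
Z1=lambda x,y:(240+x/3.8-.4,85+y/3.8-.4)
Z2=lambda x,y:(175+x/4-.4,110+y/4-.4)
I=lambda x,y:(x,y)
def mk(f,l):return [(sx,sy,*f(x,y)) for sx,sy,x,y in l]
def go(n,s,d,lx,ly,z,x0=(300,-300,0)):
    for o in ([(S,s),(D,d)],[(S,s)],[(D,d)]):
        x,r=fitrect(o,lx,ly,z,x0=x0);print(n,np.round(x,3),np.abs(r).max().round(2),r.std().round(2))
ls=mk(Z1,[(-1,1,303,45),(1,1,480,97),(-1,-1,119,222),(1,-1,315,290)])
ld=mk(Z2,[(-1,1,75,207),(1,1,248,130),(-1,-1,277,373),(1,-1,457,270)])
ss=mk(Z1,[(-1,1,518,126),(1,1,717,187),(-1,-1,436,235),(1,-1,648,300)])
sd=mk(Z2,[(-1,1,307,120),(1,1,455,55),(-1,-1,420,192),(1,-1,570,122)])
for y0 in (0,1.57,-1.57): pass
go('long',ls,ld,100,170,92)
go('short',ss,sd,100,95,92)
go('sort',mk(Z1,[(-1,-1,30,318),(1,-1,620,525),(1,1,777,215)]),mk(Z2,[(-1,1,18,270),(-1,-1,290,508),(1,-1,742,228)]),280,230,60)
go('read',mk(I,[(-1,1,227,192),(1,1,388,255),(1,-1,312,390),(-1,-1,125,297)]),mk(I,[(-1,1,277,260),(1,1,387,182),(1,-1,495,240),(-1,-1,385,352)]),280,230,60)
E
```

```text
long [4.45176e+02 1.44042e+02 4.90000e-02] 1.21 0.6
long [4.43968e+02 1.45522e+02 4.80000e-02] 0.33 0.21
long [4.45648e+02 1.43355e+02 5.00000e-02] 1.18 0.6
short [5.69701e+02 1.73861e+02 5.20000e-02] 1.08 0.52
short [5.69152e+02 1.74932e+02 6.10000e-02] 0.53 0.33
short [5.69800e+02 1.72875e+02 3.90000e-02] 0.63 0.42
sort [5.08115e+02 1.39005e+02 7.10000e-02] 1.78 0.81
sort [5.07688e+02 1.39205e+02 7.60000e-02] 1.09 0.62
sort [5.08504e+02 1.38282e+02 6.30000e-02] 1.29 0.81
read [ 5.29154e+02 -1.46979e+02  6.10000e-02] 7.29 3.96
read [ 5.28293e+02 -1.46719e+02  7.20000e-02] 5.93 3.41
read [ 5.30358e+02 -1.47631e+02  4.40000e-02] 6.9 4.05
```

```bash
cat > ov.py <<'E'
from fit import *
def rect(p,lx,ly,z):
    c,s=np.cos(p[2]),np.sin(p[2])
    return [[p[0]+c*a*lx/2-s*b*ly/2,p[1]+s*a*lx/2+c*b*ly/2,z] for a,b in((-1,-1),(1,-1),(1,1),(-1,1))]
def draw(cam,img,rs,scale=1):
    for r in rs:
        P=np.array(r); P=np.vstack([np.linspace(P[i],P[(i+1)%4],20) for i in range(4)])
        q=proj(cam,P);cv2.polylines(img,[np.round(q*scale*8).astype(int)],True,(0,255,0),1,cv2.LINE_AA,3)
E
python3 - <<'E'
from ov import *
rs=[rect((445.2,144,.049),100,170,92),rect((569.7,173.9,.052),100,95,92),rect((508.1,139,.071),280,230,60),rect((529.2,-147,.061),280,230,60)]
for n in('scene','side'):
    c=read_camera(n);im=c['img'].copy();draw(c,im,rs);cv2.imwrite(f'pics/ov_{n}.png',im)
E
```

```text
(no output)
```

View pics/ov_scene.png

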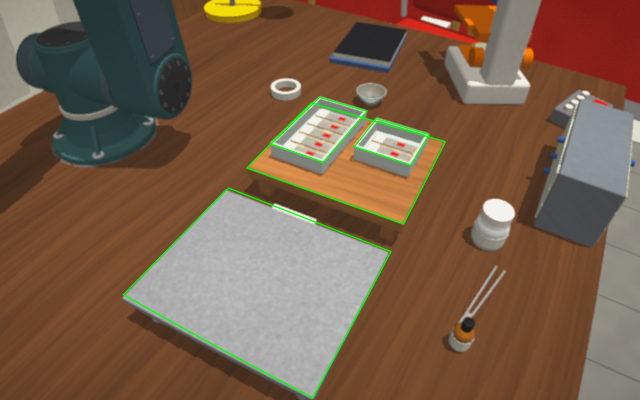

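View pics/ov_side.png

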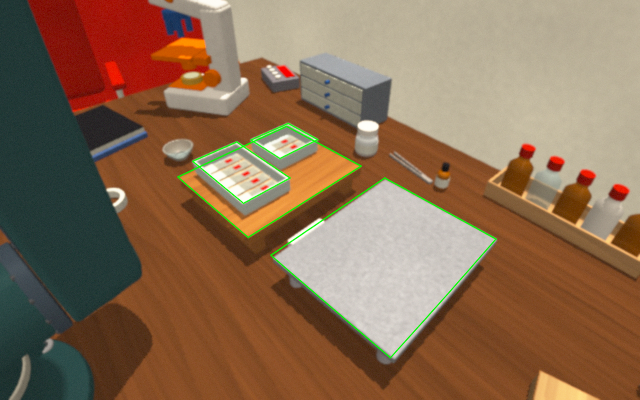

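```bash
python3 - <<'E'
from h import *
s=sense();M=rot(s['eef_rot']);print(M.round(3));print(M.T@(np.array([440,250,200])-s['tcp_pos']))
c=read_camera('scene')
for p in((371,100),(286,95),(450,80),(525,95),(455,50)):print(p,onz(c,*p,0).round())
E
```

```text
[[ 0.3   -0.954  0.   ]
 [-0.954 -0.3   -0.   ]
 [ 0.    -0.    -1.   ]]
[-656.45951405 -494.76339386    0.83786468]
(371, 100) [420. 408.   0.]
(286, 95) [241. 322.   0.]
(450, 80) [546. 601.   0.]
(525, 95) [727. 635.   0.]
(455, 50) [502. 774.   0.]
```

Call:
apply_moves(
  rows=[
    [[1,-46,-35,0,0,0,0],[1,-46,-35,0,0,0,0],[1,-46,-35,0,0,0,0],[1,-46,-35,0,0,0,0],[1,-46,-35,0,0,0,0],[1,-46,-35,0,0,0,0],[1,-46,-35,0,0,0,0],[1,-46,-35,0,0,0,0],[0.55,-46,-35,0,0,0,0],[0.55,-46,-35,0,0,0,0],[0.55,-46,-35,0,0,0,0],[0.55,-46,-35,0,0,0,0]],
  ],
)

```text
time_s: 2.5
tcp_pos: [407.8, 144.0, 203.3]
eef_rot: [-0.003, 0.803, -0.595, 0.006]
wrist_force: [0.1, -1.2, 0.7]
finger_gap: 0.608
```

Call:
apply_moves(
  rows=[
    [[0.55,0,0,0,0,0,-9.6],[0.55,0,0,0,0,0,-9.6],[0.55,0,0,0,0,0,-9.6],[0.55,0,0,0,0,0,-9.6],[0.55,0,0,0,0,0,-9.6],[0.55,0,0,0,0,0,-9.6],[0.55,0,0,0,0,0,-9.6],[0.55,0,0,0,0,0,-9.4],[0.55,0,0,0,0,0,0]],
  ],
)

```text
time_s: 3.62
tcp_pos: [407.7, 149.6, 203.1]
eef_rot: [0.001, 0.998, 0.058, 0.007]
wrist_force: [0.8, -1.2, 0.0]
finger_gap: 0.552
```

```bash
cat > to.py <<'E'
import sys
from h import *
s=sense();M=rot(s['eef_rot']);x=M[:,0]
print('t',s['time_s'],'pos',s['tcp_pos'].round(1),'yaw',np.degrees(np.arctan2(x[1],x[0])).round(2),'tilt',M[2].round(4),'F',s['wrist_force'].round(2),'gap',s['finger_gap'],'q',s['qpos'].round(2))
if len(sys.argv)>3:print('delta tool',(M.T@(np.array(sys.argv[1:4],float)-s['tcp_pos'])).round(1))
E
python3 to.py 440 248 200
```

```text
t 3.625 pos [407.7 149.6 203.1] yaw 6.6 tilt [ 0.0131  0.0025 -0.9999] F [ 0.78 -1.22  0.04] gap 0.5521150809713783 q [ 0.22 -0.18  1.63 -0.    1.69  0.11]
delta tool [ 43.4 -94.    3.5]
```

Call:
apply_moves(
  rows=[
    [[0.55,14,-32,1,0,-0.75,2.6],[0.55,14,-31,1,0,0,0],[0.55,14,-31,1,0,0,0],[0.55,0,0,0,0,0,0]],
  ],
)

```text
time_s: 4.12
tcp_pos: [443.2, 248.7, 200.5]
eef_rot: [0.001, 1.0, 0.027, 0.001]
wrist_force: [-0.3, -0.1, -0.6]
finger_gap: 0.55
```

```bash
python3 to.py 440 248 90; python3 - <<'E'
from h import *
save('scene','s1.png');save('wrist','w1.png')
E
```

```text
t 4.125 pos [443.2 248.7 200.5] yaw 3.11 tilt [ 0.0015  0.0027 -1.    ] F [-0.26 -0.07 -0.63] gap 0.5495554214484735 q [ 0.4  -0.01  1.47 -0.    1.68  0.35]
delta tool [ -3.4   0.2 110.5]
```

View pics/w1.png

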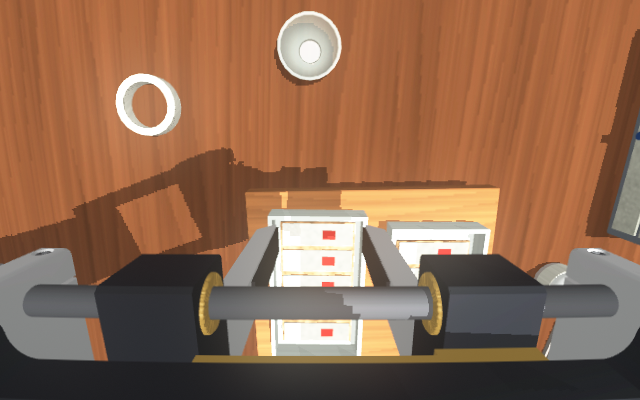

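View pics/s1.png

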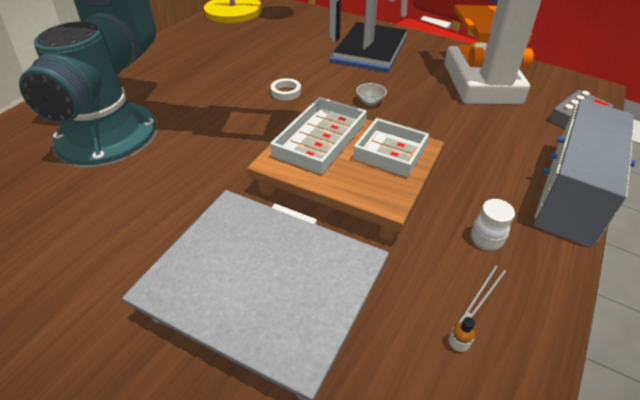

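```bash
python3 - <<'E'
from h import *
c=read_camera('scene');s=sense();M=rot(s['eef_rot']);t=s['tcp_pos']
print(proj(c,[t,t+M[:,2]*19,t-M[:,2]*78,t+M[:,2]*115, t+[0,0,-117]]))
w=read_camera('wrist');print(w['xyz'],proj(w,[t+M[:,2]*19+M[:,0]*26,t+M[:,2]*19-M[:,0]*26]))
print(proj(w,[[441,229,92],[445,144,92]]))
E
python3 - <<'E'
import cv2
a=cv2.imread('pics/s1.png')[0:190,230:470];cv2.imwrite('pics/z3.png',cv2.resize(a,None,fx=3.2,fy=3.2,interpolation=3))
E
```

```text
[[350.4112756   45.84803198]
 [349.92636589  55.92035642]
 [352.54990831   1.09217846]
 [347.67214568 102.40607598]
 [347.57318411 103.17660786]]
[439.38123095 312.91004111 383.41213742] [[356.99711133 226.92173487]
 [281.86657925 226.92789746]]
[[316.45208936 215.24454539]
 [316.19486309 292.41668471]]
```

View pics/z3.png

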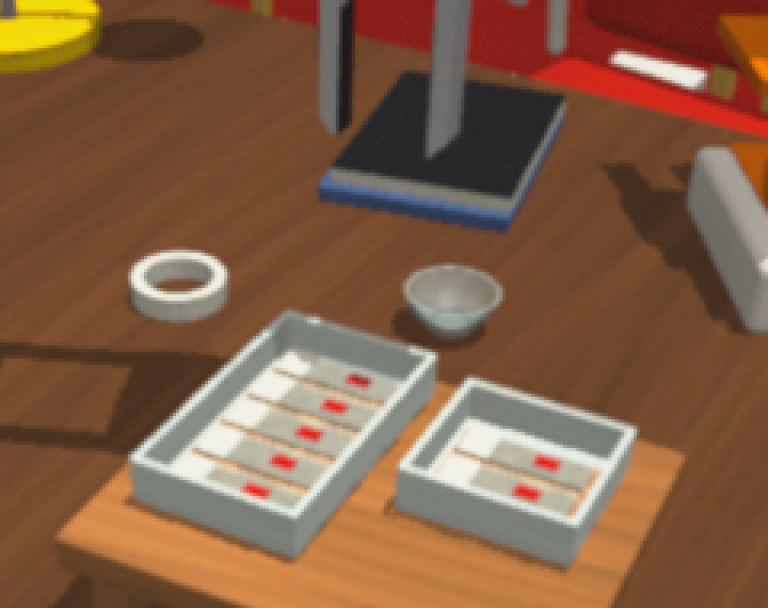

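Call:
apply_moves(
  rows=[
    [[0.55,-2,-3,28,0,0,-0.9],[0.55,0,0,28,0,0,0],[0.55,0,0,28,0,0,0],[0.55,0,0,24,0,0,0],[0.55,0,0,0,0,0,0]],
  ],
)

```text
time_s: 4.95
tcp_pos: [441.6, 244.7, 93.6]
eef_rot: [0.001, 1.0, 0.03, 0.004]
wrist_force: [0.2, -0.3, 0.4]
finger_gap: 0.552
```

```bash
python3 to.py 441 237 88; python3 - <<'E'
from h import *
c=save('scene','s2.png');a=c['img'][60:230,230:460];cv2.imwrite('pics/s2z.png',cv2.resize(a,None,fx=3.4,fy=3.4,interpolation=3))
E
```

```text
t 4.95 pos [441.6 244.7  93.6] yaw 3.41 tilt [ 0.0084  0.0022 -1.    ] F [ 0.23 -0.28  0.43] gap 0.5516447894733882 q [ 0.4   0.03  1.65 -0.    1.46  0.34]
delta tool [-1.1  7.6  5.6]
```

View pics/s2z.png

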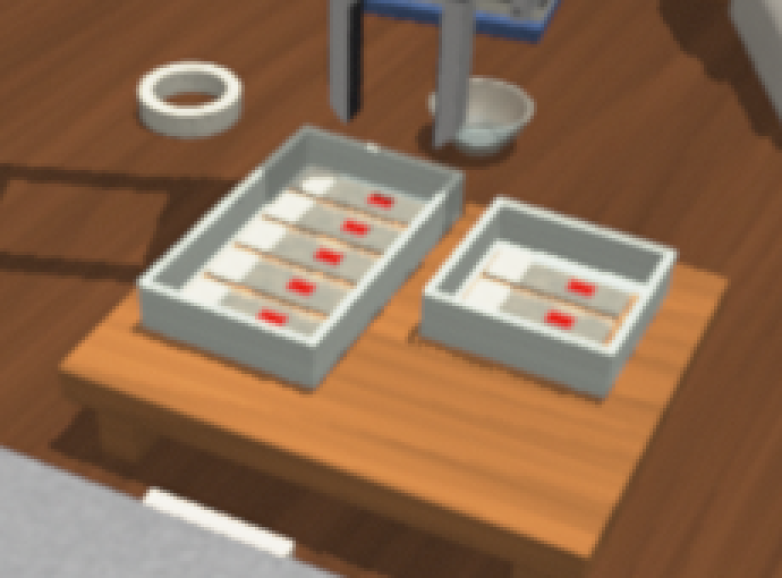

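```bash
python3 to.py; python3 - <<'E'
from h import *
c=read_camera('scene');d=read_camera('side');s=sense();M=rot(s['eef_rot']);t=s['tcp_pos']
P=[t+M[:,2]*19+M[:,0]*k for k in(-38,-26,26,38)]
print(proj(c,P),'zoom',(proj(c,P)-[230,60])*3.4, proj(d,P))
cv2.imwrite('pics/d2z.png',cv2.resize(d['img'][80:250,160:360],None,fx=3.4,fy=3.4,interpolation=3))
E
```

```text
t 5.0 pos [442.6 245.1  95.1] yaw 3.42 tilt [ 0.0112  0.0013 -0.9999] F [-1.22  0.05  0.43] gap 0.5503313930419401 q [ 0.4   0.03  1.65 -0.    1.46  0.34]
[[330.39085989 101.56608915]
 [335.84497706 103.05376773]
 [360.07163774 109.69487682]
 [365.8003386  111.27312242]] zoom [[341.32892362 141.32470311]
 [359.87292201 146.3828103 ]
 [442.24356833 168.96258118]
 [461.72115123 174.32861624]] [[196.95718943 160.36217728]
 [202.27088062 157.88888039]
 [224.35503924 147.64087746]
 [229.24222278 145.37974054]]
```

View pics/d2z.png

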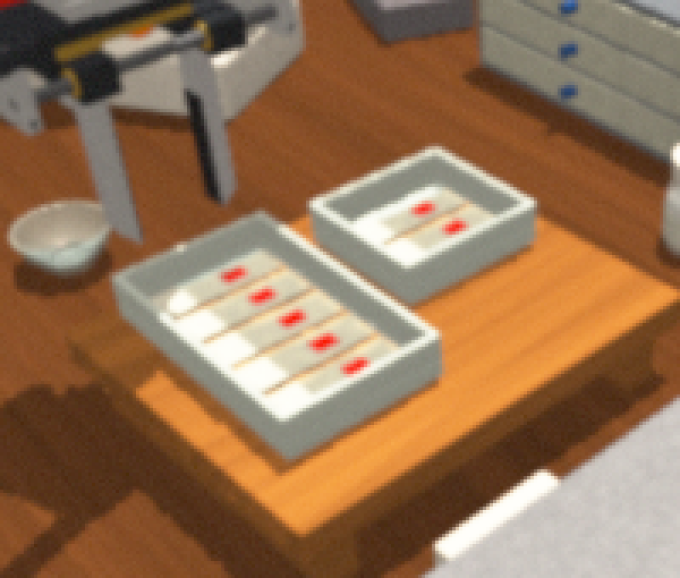

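```bash
python3 - <<'E'
from h import *
c=read_camera('scene');d=read_camera('side')
def tri(a,b):
    A=[];B=[]
    for cam,p in((c,a),(d,b)):
        r=ray(cam,*p);r/=np.linalg.norm(r);Q=np.eye(3)-np.outer(r,r);A.append(Q);B.append(Q@np.array(cam['xyz']))
    return np.linalg.lstsq(np.vstack(A),np.hstack(B),rcond=None)
for a,b in(((332,96),(200.6,151)),((359.4,103.5),(225,140))):print(tri(a,b)[:2])
for k,(n,cam,x0,y0) in enumerate((('c',c,310,70),('d',d,160,80))):
    cv2.imwrite(f'pics/f_{n}.png',cv2.resize(cam['img'][y0:y0+80,x0:x0+100],None,fx=7,fy=7,interpolation=0))
s=sense();print(s['tcp_pos'],s['qpos'])
E
```

```text
(array([415.06767193, 234.78893532,  98.57824826]), array([2.71530032]))
(array([471.68974151, 240.01357142,  98.04404108]), array([3.21821928]))
[444.14813376 246.43055083  97.10053872] [ 0.39815942  0.0271993   1.64164092 -0.00468117  1.45811952  0.33788249]
```

View pics/f_c.png

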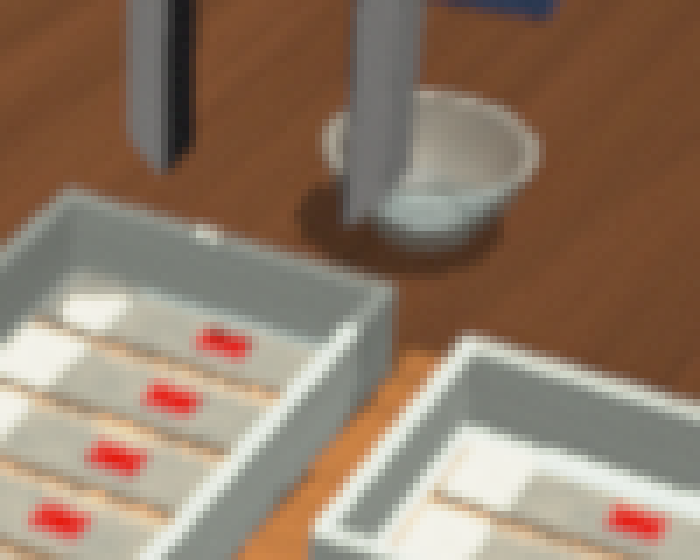

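View pics/f_d.png

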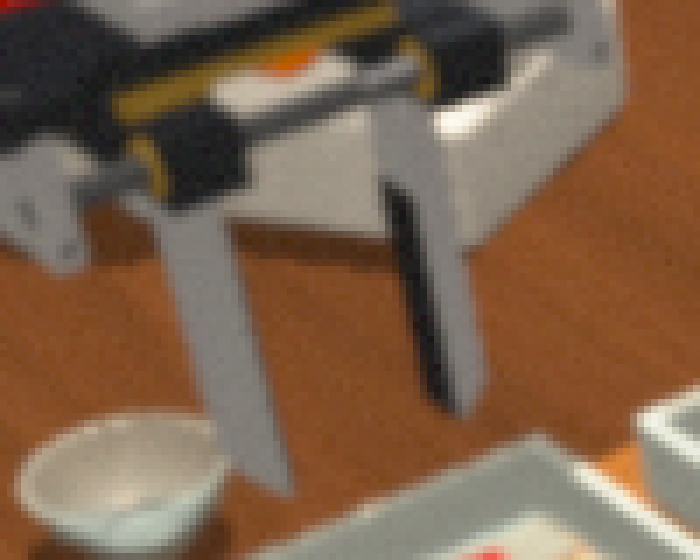

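```bash
python3 to.py; python3 - <<'E'
from h import *
for i in range(5):
    read_camera('side');s=sense();print(s['time_s'],s['tcp_pos'].round(1),s['qpos'].round(4),s['wrist_force'].round(1))
E
```

```text
t 5.2 pos [444.1 246.4  97.1] yaw 3.48 tilt [ 1.530e-02 -5.000e-04 -9.999e-01] F [ 0.61  0.6  -0.12] gap 0.5464148211563932 q [ 0.4   0.03  1.64 -0.    1.46  0.34]
5.25 [444.1 246.5  96.9] [ 0.3983  0.0274  1.6418 -0.0046  1.458   0.3379] [ 0.9 -0.2  1. ]
5.3 [443.9 246.5  96.7] [ 0.3984  0.0276  1.6421 -0.0046  1.4579  0.3379] [-0.1  0.3  0.4]
5.35 [443.7 246.5  96.4] [ 0.3985  0.0279  1.6424 -0.0046  1.4579  0.3379] [-0.4  0.5 -0. ]
5.4 [443.6 246.4  96.1] [ 0.3986  0.0281  1.6427 -0.0046  1.4579  0.3378] [ 0.5 -0.2 -0.6]
5.45 [443.5 246.4  95.9] [ 0.3986  0.0283  1.643  -0.0046  1.4578  0.3379] [ 0.2  0.2 -0.2]
```

```bash
cat > tip.py <<'E'
from h import *
c=read_camera('scene');d=read_camera('side');s=sense()
def tri(a,b):
    A=[];B=[]
    for cam,p in((c,a),(d,b)):
        r=ray(cam,*p);r/=np.linalg.norm(r);Q=np.eye(3)-np.outer(r,r);A.append(Q);B.append(Q@np.array(cam['xyz']))
    return np.linalg.lstsq(np.vstack(A),np.hstack(B),rcond=None)[0].round(1)
E
python3 - <<'E'
from tip import *
Z1=lambda x,y:(240+x/3.8-.4,85+y/3.8-.4)
Z2=lambda x,y:(175+x/4-.4,110+y/4-.4)
for a,b in (((303,45),(75,207)),((480,97),(248,130)),((119,222),(277,373)),((315,290),(457,270)),((717,187),(455,55)),((648,300),(570,122)),((30,318),(290,508)),((620,525),(742,228))):print(tri(Z1(*a),Z2(*b)))
E
```

```text
[392.1 224.5  92.7]
[490.4 229.6  92.8]
[400.2  56.   93. ]
[498.2  62.1  93. ]
[616.9 221.9  92.8]
[621.2 129.9  91.3]
[377.1  16.6  57.7]
[654.7  35.3  58.6]
```

Call:
apply_moves(
  rows=[
    [[0.55,0,-2,8,0,-0.8,0],[0.55,0,0,0,0,0,0]],
  ],
)

```text
time_s: 5.8
tcp_pos: [443.1, 248.5, 86.8]
eef_rot: [0.0, 1.0, 0.031, -0.001]
wrist_force: [-0.9, 0.2, -0.1]
finger_gap: 0.551
```

```bash
python3 to.py;python3 - <<'E'
from tip import *
for k,(n,cam,x0,y0) in enumerate((('c',c,310,70),('d',d,160,80))):
    cv2.imwrite(f'pics/g_{n}.png',cv2.resize(cam['img'][y0:y0+80,x0:x0+100],None,fx=7,fy=7,interpolation=0))
E
python3 to.py
```

```text
t 5.8 pos [443.1 248.5  86.8] yaw 3.52 tilt [-2.6e-03  6.0e-04 -1.0e+00] F [-0.92  0.15 -0.13] gap 0.5505383590888985 q [0.4  0.05 1.64 0.   1.45 0.34]
t 5.9 pos [443.5 248.6  87.6] yaw 3.52 tilt [-1.e-03  1.e-04 -1.e+00] F [-0.01  0.32 -0.01] gap 0.5492544827187025 q [0.4  0.05 1.64 0.   1.45 0.34]
```

View pics/g_c.png

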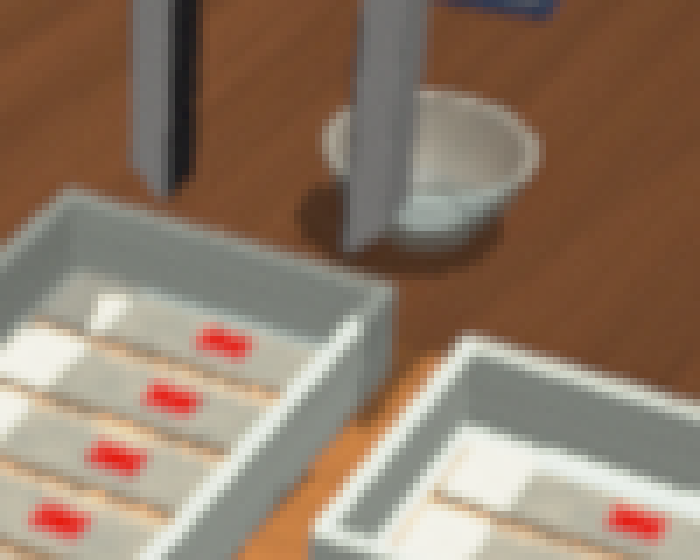

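View pics/g_d.png

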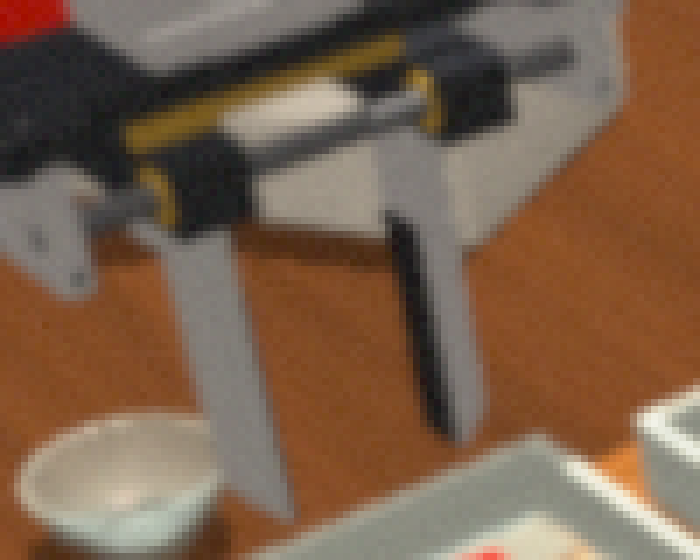

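```bash
python3 - <<'E'
from tip import *
print(tri((333.2,97.6),(201,153.6)),tri((359.5,105.6),(226,142.8)),s['tcp_pos'],s['time_s'])
E
```

```text
[415.5 238.2  92. ] [472.2 239.6  92.6] [443.63016064 248.64540447  87.97872801] 6.0
```

Call:
apply_moves(
  rows=[
    [[0.55,-1,0,6,0,0,0],[0.55,0,0,3,0,0,0]],
  ],
)

```text
time_s: 6.25
tcp_pos: [442.7, 248.7, 78.8]
eef_rot: [-0.0, 1.0, 0.031, 0.0]
wrist_force: [-0.4, -0.8, 0.1]
finger_gap: 0.551
```

```bash
python3 to.py;python3 - <<'E'
from tip import *
a=[cv2.resize(cam['img'][y0:y0+80,x0:x0+60],None,fx=6.5,fy=7,interpolation=0) for cam,x0,y0 in((c,315,70),(d,185,80))]
cv2.imwrite('pics/g2.png',np.hstack(a))
E
python3 to.py
```

```text
t 6.25 pos [442.7 248.7  78.8] yaw 3.52 tilt [ 4.e-04 -4.e-04 -1.e+00] F [-0.36 -0.77  0.1 ] gap 0.5510775079159788 q [0.4  0.05 1.66 0.   1.44 0.34]
t 6.35 pos [442.7 248.6  78.8] yaw 3.51 tilt [ 2.e-04 -3.e-04 -1.e+00] F [ 0.03 -0.59 -0.96] gap 0.5502577450706028 q [0.4  0.05 1.65 0.   1.44 0.34]
```

View pics/g2.png

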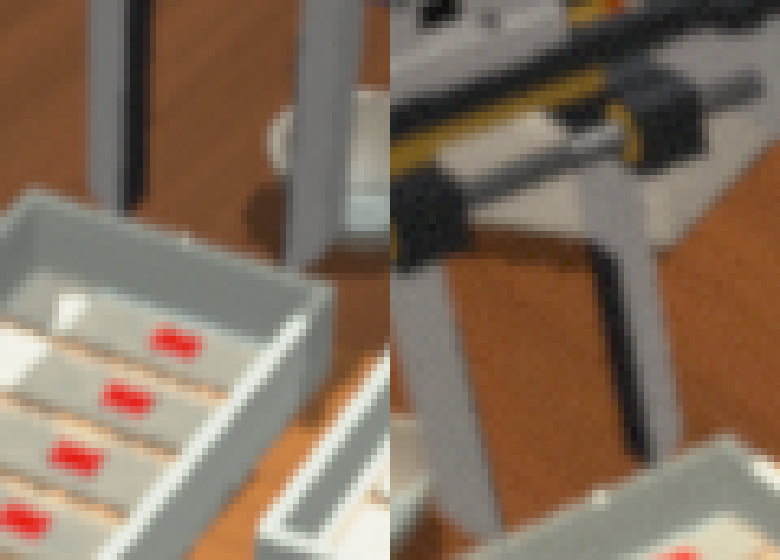

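Call:
apply_moves(
  rows=[
    [[0.55,0,0,4,0,0,0],[0.55,0,0,4,0,0,0],[0.55,0,0,0,0,0,0]],
  ],
)

```text
time_s: 6.72
tcp_pos: [442.7, 248.6, 70.2]
eef_rot: [-0.0, 1.0, 0.031, 0.0]
wrist_force: [0.2, -0.0, -0.1]
finger_gap: 0.549
```

```bash
python3 to.py;python3 - <<'E'
from tip import *
a=[cv2.resize(cam['img'][y0:y0+80,x0:x0+60],None,fx=6.5,fy=7,interpolation=0) for cam,x0,y0 in((c,315,70),(d,185,80))]
cv2.imwrite('pics/g3.png',np.hstack(a))
cv2.imwrite('pics/w3.png',read_camera('wrist')['img'])
E
python3 to.py
```

```text
t 6.725 pos [442.7 248.6  70.2] yaw 3.51 tilt [ 1.e-04 -2.e-04 -1.e+00] F [ 0.2  -0.04 -0.06] gap 0.5488315655531376 q [0.4  0.06 1.67 0.   1.42 0.34]
t 6.875 pos [443.1 248.8  70.8] yaw 3.51 tilt [ 1.1e-03 -7.0e-04 -1.0e+00] F [-0.99 -0.12 -0.92] gap 0.5489147228749247 q [0.4  0.06 1.67 0.   1.42 0.34]
```

View pics/g3.png

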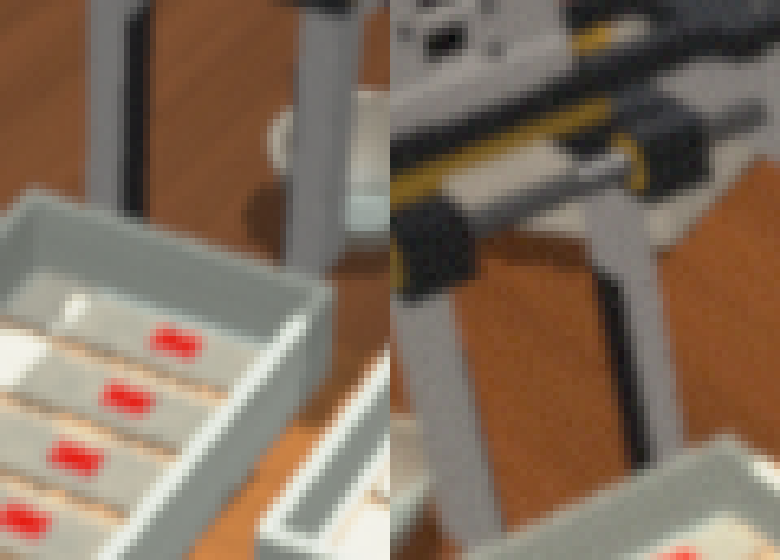

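View pics/w3.png

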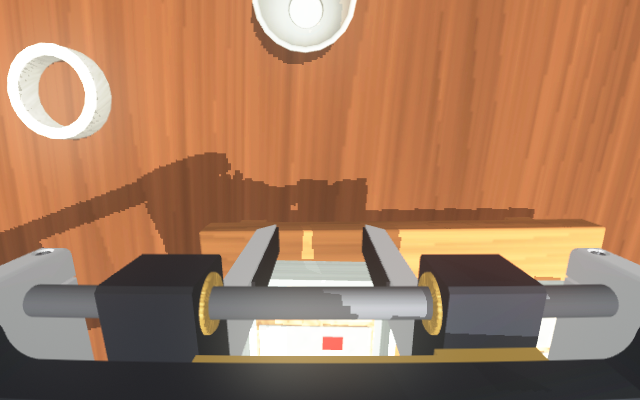

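```bash
python3 - <<'E'
from h import *
w=read_camera('wrist');s=sense();M=rot(s['eef_rot']);t=s['tcp_pos'];print(w['xyz'],t)
e=np.array([-.071,.997])*115+[508.1,139]
print('riser rear edge corners',proj(w,[[508.1-8.2+a*.9975,139+114.7+a*.071,60] for a in(-140,-60,0,140)]))
print('tray rear corners',proj(w,[[392.1,224.5,92],[490.4,229.6,92]]))
print('bowl, ring', proj(w,[[420,408,0],[241,322,0]]))
for L in(19,0):
  print('tips',L,proj(w,[t+M[:,2]*L+M[:,0]*k+M[:,1]*j for k in(-26,26) for j in (-8,8)]))
E
```

```text
[439.24630125 314.24989848 253.25865016] [443.09571012 248.7806668   70.84694474]
riser rear edge corners [[195.28174045 230.5592967 ]
 [314.93093352 229.53434926]
 [404.97140867 228.59890624]
 [607.81550836 225.93987906]]
tray rear corners [[229.3810046  282.92047609]
 [398.42733998 284.30498465]]
bowl, ring [[ 3.01583727e+02 -1.34290163e-01]
 [ 7.57832159e+01  1.05825823e+02]]
tips 19 [[281.56662887 215.78538501]
 [282.24584433 237.83655098]
 [357.38706606 215.78421264]
 [356.7280175  237.833081  ]]
tips 0 [[277.84470589 224.16147219]
 [278.66596146 248.1359266 ]
 [360.99803609 224.15927442]
 [360.20123008 248.13107452]]
```

Call:
apply_moves(
  rows=[
    [[0.55,-1,5,0,0,0,-0.5],[0.55,0,5,0,0,0,0],[0.55,0,5,0,0,0,0],[0.55,0,6,0,0,0,0],[0.55,0,6,0,0,0,0],[0.55,0,6,0,0,0,0]],
  ],
)

```text
time_s: 7.68
tcp_pos: [444.3, 215.0, 71.1]
eef_rot: [-0.002, 0.999, 0.036, 0.001]
wrist_force: [-1.1, 1.2, 0.1]
finger_gap: 0.55
```

```bash
python3 to.py;python3 - <<'E'
from tip import *
a=[cv2.resize(cam['img'][y0:y0+140,x0:x0+130],None,fx=3,fy=3,interpolation=3) for cam,x0,y0 in((c,240,60),(d,170,100))]
cv2.imwrite('pics/g4.png',np.hstack(a))
E
python3 to.py
```

```text
t 7.675 pos [444.3 215.   71.1] yaw 4.07 tilt [ 0.0017 -0.0037 -1.    ] F [-1.13  1.19  0.07] gap 0.5500255386716499 q [0.33 0.02 1.7  0.   1.42 0.26]
t 7.775 pos [444.4 214.4  71.2] yaw 4.03 tilt [ 0.0017 -0.0025 -1.    ] F [-0.43 -1.06 -0.27] gap 0.554975006516438 q [0.33 0.02 1.7  0.   1.42 0.26]
```

View pics/g4.png

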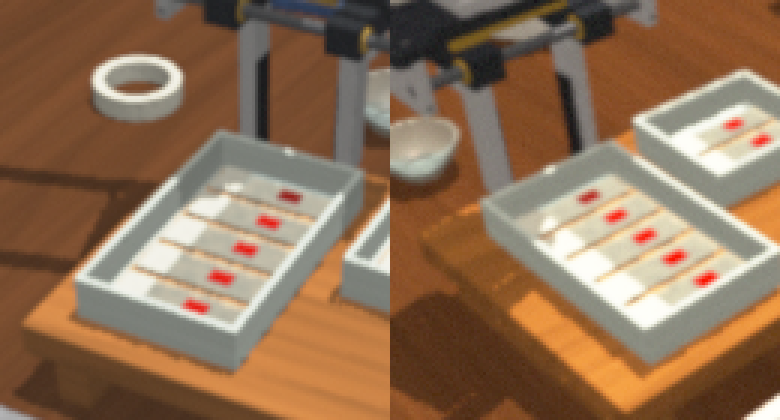

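Call:
apply_moves(
  rows=[
    [[0.55,0,10,0.5,0,0,0],[0.55,0,10,0,0,0,0],[0.55,0,10,0,0,0,0],[0.55,0,10,0,0,0,0],[0.55,0,10,0,0,0,0],[0.55,0,10,0,0,0,0],[0.55,0,10,0,0,0,0],[0.55,0,8,0,0,0,0]],
  ],
)

```text
time_s: 8.78
tcp_pos: [450.6, 132.3, 71.2]
eef_rot: [-0.002, 0.999, 0.035, 0.001]
wrist_force: [-0.3, 2.2, 1.1]
finger_gap: 0.545
```

```bash
python3 to.py;python3 - <<'E'
from tip import *
a=[cv2.resize(cam['img'][y0:y0+180,x0:x0+180],None,fx=2.2,fy=2.2,interpolation=3) for cam,x0,y0 in((c,220,60),(d,170,100))]
cv2.imwrite('pics/g5.png',np.hstack(a))
E
python3 to.py
```

```text
t 8.775 pos [450.6 132.3  71.2] yaw 4.04 tilt [ 0.0031 -0.0047 -1.    ] F [-0.35  2.18  1.14] gap 0.5449875959738438 q [ 0.16 -0.03  1.75  0.    1.42  0.09]
t 8.875 pos [450.6 131.5  71. ] yaw 3.99 tilt [ 0.0029 -0.0028 -1.    ] F [-0.71 -0.2  -0.15] gap 0.5535516215850009 q [ 0.16 -0.03  1.75  0.    1.42  0.09]
```

View pics/g5.png

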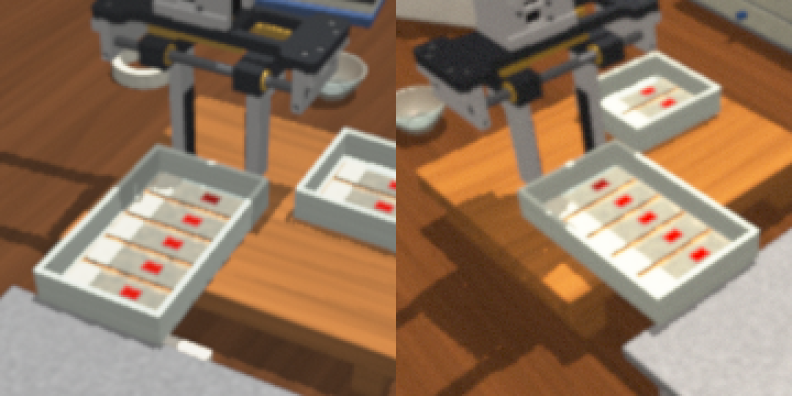

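Call:
apply_moves(
  rows=[
    [[0.55,0,10,0.5,0,0,0],[0.55,0,10,0,0,0,0],[0.55,0,10,0,0,0,0],[0.55,0,10,0,0,0,0],[0.55,0,10,0,0,0,0],[0.55,0,10,0,0,0,0],[0.55,0,10,0,0,0,0],[0.55,0,10,0,0,0,0],[0.55,0,10,0,0,0,0]],
  ],
)

```text
time_s: 10.0
tcp_pos: [457.4, 37.2, 70.8]
eef_rot: [-0.003, 0.999, 0.036, 0.002]
wrist_force: [0.8, 3.2, 1.5]
finger_gap: 0.55
```

```bash
python3 to.py;python3 - <<'E'
from tip import *
a=[cv2.resize(cam['img'][y0:y0+220,x0:x0+220],None,fx=1.8,fy=1.8,interpolation=3) for cam,x0,y0 in((c,180,80),(d,190,100))]
cv2.imwrite('pics/g6.png',np.hstack(a))
E
python3 to.py
```

```text
t 10.0 pos [457.4  37.2  70.8] yaw 4.07 tilt [ 0.0036 -0.0053 -1.    ] F [0.78 3.16 1.45] gap 0.550244996910405 q [-0.05 -0.06  1.78  0.01  1.42 -0.12]
t 10.1 pos [457.3  35.9  70.4] yaw 3.99 tilt [ 0.003  -0.0029 -1.    ] F [0.71 0.09 0.28] gap 0.5462124814372912 q [-0.05 -0.05  1.78  0.    1.42 -0.12]
```

View pics/g6.png

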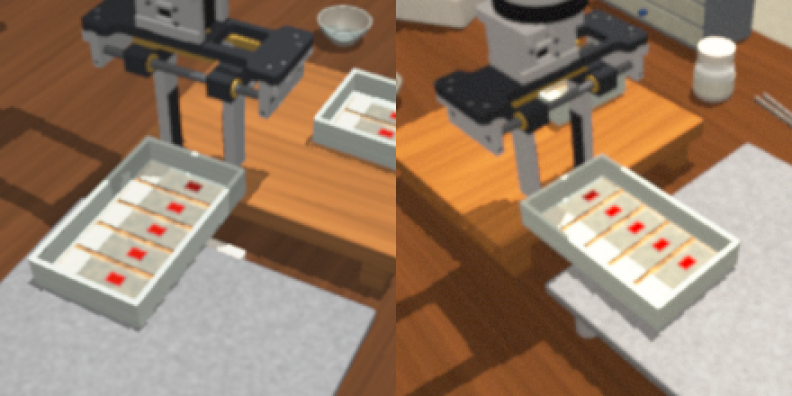

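Call:
apply_moves(
  rows=[
    [[0.55,0,10,0,0,0,0],[0.55,0,10,0,0,0,0],[0.55,0,10,0,0,0,0],[0.55,0,10,0,0,0,0],[0.55,0,10,0,0,0,0],[0.55,0,10,0,0,0,0],[0.55,0,10,0,0,0,0],[0.55,0,8,0,0,0,0],[0.55,0,5,0,0,0,0],[0.55,0,3,0,0,0,0]],
  ],
)

```text
time_s: 11.35
tcp_pos: [463.6, -54.6, 70.4]
eef_rot: [-0.003, 0.999, 0.035, 0.001]
wrist_force: [0.1, 3.7, 3.0]
finger_gap: 0.546
```

```bash
python3 to.py;python3 - <<'E'
from tip import *
a=[cv2.resize(cam['img'][y0:y0+200,x0:x0+200],None,fx=2,fy=2,interpolation=3) for cam,x0,y0 in((c,140,120),(d,240,120))]
cv2.imwrite('pics/g7.png',np.hstack(a))
E
python3 to.py
```

```text
t 11.35 pos [463.6 -54.6  70.4] yaw 4.02 tilt [ 0.0028 -0.0056 -1.    ] F [0.05 3.73 2.95] gap 0.5464361542075966 q [-0.24 -0.04  1.76  0.01  1.42 -0.31]
t 11.45 pos [463.5 -55.   70.3] yaw 4.01 tilt [ 0.0027 -0.0044 -1.    ] F [0.18 0.68 0.62] gap 0.5513815204448386 q [-0.24 -0.04  1.76  0.01  1.42 -0.31]
```

View pics/g7.png

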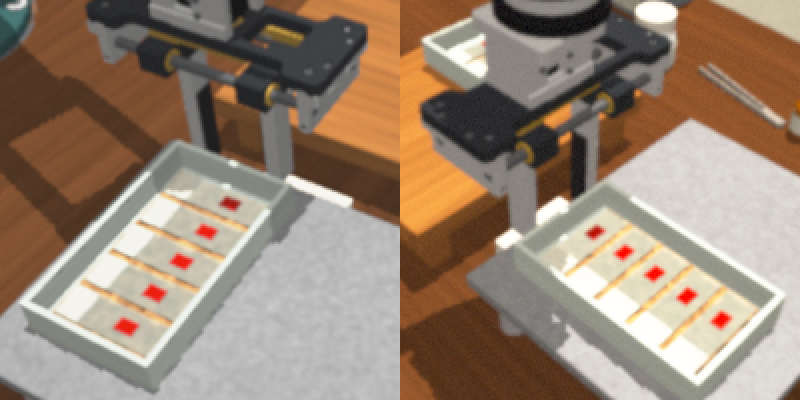

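```bash
python3 - <<'E'
from ov import *
c=read_camera('scene');d=read_camera('side')
s=[(-1,1,178,142),(1,1,288,184),(-1,-1,24,304),(1,-1,155,362)]
t=[(-1,1,117,240),(1,1,208,185),(-1,-1,298,374),(1,-1,383,297)]
x,r=fitrect([(c,[(a,b,140+u/2,120+v/2) for a,b,u,v in s]),(d,[(a,b,240+u/2,120+v/2) for a,b,u,v in t])],100,170,92,x0=(460,-140,0.06))
print(x,np.abs(r).max())
dx,dy=x[0]-529.2,x[1]+147
th=.068;print('in riser',dx*np.cos(th)+dy*np.sin(th),-dx*np.sin(th)+dy*np.cos(th))
E
```

```text
[ 4.70009232e+02 -1.48807052e+02  7.90900826e-02] 4.314578359941038
in riser -59.17675690716694 2.218995774977409
```

Call:
apply_moves(
  rows=[
    [[0.55,0,-8,0,0,0,0],[0.55,0,-10,0,0,0,0],[0.55,0,-10,0,0,0,0],[0.55,0,0,-30,0,0,0],[0.55,0,0,-40,0,0,0],[0.55,0,0,-40,0,0,0],[0.55,0,-40,-30,0,0,0],[0.55,0,-50,0,0,0,0],[0.55,0,-50,0,0,0,0],[0.55,0,0,0,0,0,0]],
  ],
)

```text
time_s: 12.8
tcp_pos: [448.8, 121.5, 213.5]
eef_rot: [-0.001, 0.999, 0.036, -0.0]
wrist_force: [1.6, -0.2, 0.7]
finger_gap: 0.547
```

```bash
python3 to.py;python3 - <<'E'
from ov import *
rs=[rect((470,-148.8,.075),100,170,92),rect((569.7,173.9,.052),100,95,92),rect((529.2,-147,.068),280,230,60)]
for n in('scene','side'):
    c=read_camera(n);cv2.imwrite(f'pics/e0_{n}.png',c['img']);im=c['img'].copy();draw(c,im,rs);cv2.imwrite(f'pics/e_{n}.png',im)
E
```

```text
t 12.8 pos [448.8 121.5 213.5] yaw 4.18 tilt [-1.0e-04 -2.6e-03 -1.0e+00] F [ 1.63 -0.2   0.69] gap 0.5474039087501736 q [ 0.14 -0.11  1.54  0.    1.71  0.07]
```

View pics/e_scene.png

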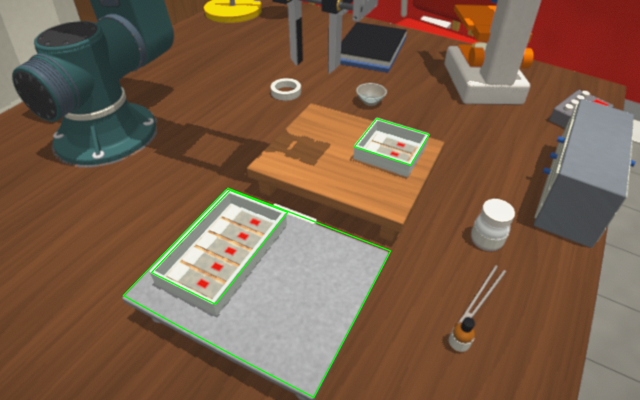

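View pics/e_side.png

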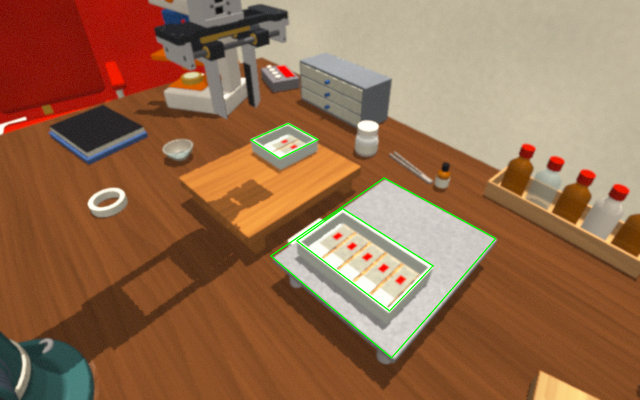

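```bash
python3 -c "
from station import *
print(sign_off())"
```

```text
the job is handed in; nothing more can be done
None
```

I pushed the long tray across the gap onto the reading riser and handed the job in at about 13 s. I used two part-open fingers, set low behind its rear wall. It was never gripped or lifted, and it looked level in every picture I took along the way.

**Final position:** The tray's centre is about 2 mm from the riser's centre along y and 59 mm off along x. That leaves at least 27 mm to every edge. It is within about 0.01 rad of square.

**Short tray:** The outline I fitted to it at the start still matches it in both final pictures.

**Clear of the scene:** The arm is back and up, with the tool at about z = 213 mm, touching nothing. The highest wrist force I read, at the ends of moves, was about 5 N.

**What disagreed:**
- **Fingertip height:** The cameras put the fingertips about level with the reported TCP, not 19 mm ahead of it as the text says. I went by the cameras and came down in small steps. There was no contact force even when the reported height, by the text's figure, would have put the tips below the riser top.
- **Fit errors:** Some corners in the reading riser fit were up to 7 px off, and up to 4 px off in the last tray fit. That is roughly 5–15 mm at worst, less than the 27 mm to the nearest edge.

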